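Switch on the LED candles, tallest first

TASK

Switch on the three LED candles on the hall table for the evening: gently press the cap on top of each one right down, first the tallest, then the middle one, then the shortest, so that their timers put them out in that order. The caps stay down by themselves; only touch the candles, do not lift, shift or tip them, and leave everything else on the table where it stands.

Things in the scene. Friction and masses are not known exactly. Their poses are not given: they have to be found in the camera images.
- candle_tall: the tall LED candle: loose upright ivory pillar 72 mm across and 130 mm high (without its cap), standing on the table; origin at the centre of its underside, z up its axis; 0.2 to 0.6 kg
- cap_tall_top (a point): centre of the flat top of the tall candle's push cap, a grey disc 40 mm across that stands 19 mm proud in the middle of the candle's top (149 mm above the table when up, 141 mm when down); moves with the cap
- cap_tall (a joint): travel of the tall candle's cap in m: 0 up (off), 0.008 fully down (on); it slides straight down against 2.5 N of friction, has no return spring and stays where it is left. Its upper 9 mm is a soft pad that gives 0.7 mm per N, at most 8 mm, and springs back: 4 to 8 N sends the cap right down, beyond 12 N the pad is flat and the candle feels hard
- candle_middle: the middle LED candle: loose upright ivory pillar 72 mm across and 100 mm high (without its cap), standing on the table; origin at the centre of its underside, z up its axis; 0.2 to 0.6 kg
- cap_middle_top (a point): centre of the flat top of the middle candle's push cap, a grey disc 40 mm across that stands 19 mm proud in the middle of the candle's top (119 mm above the table when up, 111 mm when down); moves with the cap
- cap_middle (a joint): travel of the middle candle's cap in m: 0 up (off), 0.008 fully down (on); it slides straight down against 2.5 N of friction, has no return spring and stays where it is left. Its upper 9 mm is a soft pad that gives 0.7 mm per N, at most 8 mm, and springs back: 4 to 8 N sends the cap right down, beyond 12 N the pad is flat and the candle feels hard
- candle_short: the short LED candle: loose upright ivory pillar 72 mm across and 70 mm high (without its cap), standing on the table; origin at the centre of its underside, z up its axis; 0.2 to 0.6 kg
- cap_short_top (a point): centre of the flat top of the short candle's push cap, a grey disc 40 mm across that stands 19 mm proud in the middle of the candle's top (89 mm above the table when up, 81 mm when down); moves with the cap
- cap_short (a joint): travel of the short candle's cap in m: 0 up (off), 0.008 fully down (on); it slides straight down against 2.5 N of friction, has no return spring and stays where it is left. Its upper 9 mm is a soft pad that gives 0.7 mm per N, at most 8 mm, and springs back: 4 to 8 N sends the cap right down, beyond 12 N the pad is flat and the candle feels hard
- figurine_a: bystander: stone figurine, waisted like a chess pawn, 60 mm high, 38 mm wide; loose on the table, origin at the centre of its underside
- figurine_b: bystander: stone figurine, plain pointed cone, 46 mm high, 36 mm wide; loose on the table, origin at the centre of its underside
- hurricane: bystander: ordinary wax candle inside a clear glass cylinder, 90 mm across, 140 mm high; it has no push cap and is not one of the three; loose on the table, origin at the centre of its underside
- diffuser: bystander: amber glass reed diffuser, 64 mm across, glass 90 mm high, thin dark reeds up to 210 mm; loose on the table, origin at the centre of its underside
- bud_vase: bystander: round green glass vase, 90 mm across, 100 mm high; loose on the table, origin at the centre of its underside
- remote: bystander: dark flat remote control, 150 x 44 x 16 mm, long side along its x; loose on the table, origin at the centre of its underside
- votive: bystander: dark open cup, 70 mm across, 70 mm high (unlisted fixed things, all under 160 mm high: books, a key dish, an intercom and a photo frame, stand farther out along the sides and far corners of the table); loose on the table, origin at the centre of its underside
Things that resemble listed ones, but are neither listed nor needed, are in the scene too. What is shaped like the candle_tall but blue or pink is not meant.

How it is judged (in metres and radians):
On the way, in this order (a step that is already met when the one before it is completed fails the run):
1. the tallest candle's cap is pressed down, the other two still up (value of joint cap_tall above 0.006 m and value of joint each of cap_middle, cap_short below 0.004 m), for 0.1 s.
2. the middle candle's cap is pressed down too, the shortest one's still up (value of joint each of cap_tall, cap_middle above 0.006 m and value of joint cap_short below 0.004 m), for 0.1 s.
3. the shortest candle's cap is pressed down as well (value of joint each of cap_tall, cap_middle, cap_short above 0.006 m), for 0.1 s.
At the end, for the whole second after the job is handed in: All three caps are down (over 6 of their 8 mm), each candle stands upright (within 0.06 rad) and at rest within 20 mm of where it stood at the start, and no bystander has moved 30 mm (all of step 3 and angle between each of candle_tall, candle_middle, candle_short's own z axis and vertical below 0.06 rad and distance of each of candle_tall, candle_middle, candle_short from where it was at the start of the episode below 0.02 m and linear speed of each of candle_tall, candle_middle, candle_short below 0.01 m/s and distance of each of figurine_a, figurine_b, hurricane, diffuser, bud_vase, remote, votive from where it was at the start of the episode below 0.03 m); the robot touches nothing.
It fails at once if a cap is pressed out of order ((value of joint cap_middle above 0.004 m and value of joint cap_tall below 0.004 m) or (value of joint cap_short above 0.004 m and value of joint cap_middle below 0.004 m)).
It fails at once if a candle is pressed or knocked hard (over 25 N) (contact force between any of the fingers, the arm and candle_tall above 25 N or contact force between any of the fingers, the arm and candle_middle above 25 N or contact force between any of the fingers, the arm and candle_short above 25 N).
It fails at once if a candle is lifted off the table (8 mm) (height (world z) of any of candle_tall, candle_middle, candle_short above 0.008 m).
It fails at once if a candle is tipped (0.2 rad) or shifted (20 mm) (angle between any of candle_tall, candle_middle, candle_short's own z axis and vertical above 0.2 rad or distance of any of candle_tall, candle_middle, candle_short from where it was at the start of the episode above 0.02 m).
It fails at once if a bystander is moved by 30 mm, or tipped over (distance of any of figurine_a, figurine_b, hurricane, diffuser, bud_vase, remote, votive from where it was at the start of the episode above 0.03 m or angle between any of figurine_a, figurine_b, hurricane, diffuser, bud_vase, remote, votive's own z axis and vertical above 0.5 rad).
It also fails if it takes over 53 s, if anything falls off the work surface, if the arm or the gripper's body presses on something with over 40 N, if the wrist force passes 120 N, or if a joint passes its speed limit or range.

ROBOT

A 6-joint arm with a two-finger parallel gripper is mounted at the origin on the work surface. World frame = base frame: x ahead of the robot, y to its left, z up, the work surface at z = 0. Lengths are in mm, angles in rad, forces in N, time in s.
With the tool pointing down it reaches from about 300 to 825 mm from the base axis. Payload 5.4 kg.
Tool frame: the origin (TCP) lies at the very end of the fingers, on their centre line; the grasp point (between the pads) lies 19 mm behind it; z points along the fingers, y is the line along which they close (so a half turn about z gives the same grasp; the last joint's range is limited). The gripper opens to 92 mm and grips with 3 to 60 N. Pads are 20 mm wide; open, the fingers measure 128 mm over their backs; the gripper's body (75 mm by 189 mm) begins 69 mm behind the grasp point.
Start: joints at [0.924, 0.158, 1.597, -0, 1.386, -0.21], TCP at [243.256, 520.992, 214.601] pointing down, gripper open.
Joint ranges: [-2.91, 2.91], [-0.94, 2.29], [0.18, 2.7], [-1.29, 4.43], [0.17, 2.64], [-3, 3]. Speed limits (rad/s): [2.57, 2.57, 3.14, 3.14, 3.14, 3.14].

INTERFACE

Orientations are given as a 3x3 rotation matrix whose columns are the frame's x, y, z axes.
In Python, from rig import arm gives the robot as it stands. The module is installed in compiled form; this text tells all that it offers.
- The arm moves only by the tool drive_tool, never from a script. Its argument "moves" is a list of rows, each a list of 2 entries, a list of its own where there are three numbers: the shift along the tool's x, y, z in units of 25 mm (1.0 is 25 mm), then the turn, a rotation vector about the tool's x, y, z in units of 5 degrees (1.0 is 5 degrees). A call has 1 to 12 rows; each row is the pose to reach, as a shift and turn from the pose commanded when the call began, along the tool's axes at that moment; what a row does not reach only later rows make up. A row lasts 1/12 s, in which the tool goes at most 41.7 mm and 7.16 degrees, less where a joint would pass 70% of its speed; a pose out of reach is approached as far as the arm can. A call with a gripper value outside its range is refused whole. "gripper" is the closure in counts, from 0 (fully open) to 255 (shut), set as the call begins (left out, the last holds). The fingers move at their own pace and stop on an object; "squeeze" is the grip in N (left out, the last holds). Time passes only in rows, so rows that repeat a pose let the fingers close. It gives the time, the measured TCP pose, the force, the opening and the grip force at its end, in the units of the state.
- arm.get_state(): the state, without advancing time (a new reading comes with each control period).
- arm.grab_frame(name): name is "scene" or "top"; returns a dict with "color" (384x512x3 uint8, blue, green, red), "vertical_fov" (degrees; the focal length in pixels is half the picture's height over the tangent of half this angle, whatever the lens; pixels are square), "cx", "cy" (the principal point, pixels), "k1" (the pictures are not rectified: a ray, as slopes to the right and down, at radius r is drawn at 1 + k1 r^2 times it, then the intrinsics apply), "view" (4x4, takes a point from world to camera coordinates). Camera axes: x right, y up, looking along -z (the intrinsics and any distortion apply to the point x, -y, -z); pixel columns grow to the right and rows downward; lengths in mm; the calibration is good to about 2 mm. A picture is of the moment at which its call begins. There is no depth.
- arm.job_done(): hands the job in; it is judged then, once.
The state is a dict: "time": time; "joint_pos": joint angles; "joint_velocities": joint speeds; "effort": joint torques, N m; "position": TCP position; "tcp_rot": TCP orientation; "wrist_force": force on the tool from outside, world axes, zero at the start; "torque": the same for the moment, N m; "width": finger opening in mm; "grasp_force": force on a finger pad.
Only numpy, scipy, OpenCV 4.12 (cv2) and the standard library are available. Lean on these libraries where they do the work, as an engineer would, in place of code of your own. Each camera call takes 0.05 s, during which the arm holds its last target. There are 200 camera calls.

## Working session

There is one attempt and no reset: what is moved stays moved. The work goes in short steps, Python scripts to look and compute and a tool call to move; the robot and the scene stay as the last step left them, time stands still between calls to the robot, and variables do not carry over. Pictures are saved under pics/ and viewed, at most 10 in all, crops included, and the job is handed in when it is done.

Besides the shell and the picture viewer there is one more tool, called after "Call:" as name(argument=value, ...), one argument or row to a line, values as JSON. drive_tool: Moves the arm, as the interface text tells. Its arguments: {"type":"object","properties":{"moves":{"type":"array","items":{"type":"array"}},"gripper":{"type":"number"},"squeeze":{"type":"number"}},"required":["moves"]}

```bash
mkdir -p pics
cat > h.py <<'E'
import numpy as np, cv2, pickle
from rig import arm
def grab(n):
    f=arm.grab_frame(n); pickle.dump(f,open(f'{n}.pkl','wb')); cv2.imwrite(f'pics/{n}_{len(__import__("os").listdir("pics"))}.png',f['color']); return f
def load(n): return pickle.load(open(f'{n}.pkl','rb'))
def K(f):
    fl=f['color'].shape[0]/2/np.tan(np.radians(f['vertical_fov'])/2)
    return np.array([[fl,0,f['cx']],[0,fl,f['cy']],[0,0,1.]]),np.array([f['k1'],0,0,0,0.])
def ray(f,uv):
    k,d=K(f); p=cv2.undistortPoints(np.array([[uv]],float),k,d)[0,0]
    V=np.array(f['view']); R=V[:3,:3]; o=-R.T@V[:3,3]
    return o,R.T@np.array([p[0],-p[1],-1])
def onz(f,uv,z):
    o,d=ray(f,uv); return o+d*(z-o[2])/d[2]
def proj(f,P):
    k,d=K(f); V=np.array(f['view']); q=V[:3,:3]@np.array(P,float)+V[:3,3]
    return cv2.projectPoints(np.array([[q[0],-q[1],-q[2]]]),np.zeros(3),np.zeros(3),k,d)[0].ravel()
E
python3 - <<'E'
from h import *
for n in('scene','top'):
    f=grab(n); o,_=ray(f,(256,192)); print(n,o,f['vertical_fov'],f['k1'])
s=arm.get_state(); print(s['time'],s['position'],s['tcp_rot'],s['wrist_force'],s['width'])
E
ls pics
```

```text
scene [1393.72992849  143.01713002  735.74250619] 46.31006860305536 -0.03165360255273692
top [ 434.79117209   28.55943913 1269.04579171] 44.35391999680647 0.05777003027423865
0.1 [242.93098959 520.55481594 213.75660792] [[-9.06118063e-01  4.23023805e-01 -9.57702481e-04]
 [ 4.23024772e-01  9.06117173e-01 -1.30839579e-03]
 [ 3.14308098e-04 -1.59069293e-03 -9.99998685e-01]] [-0.36803849  0.48807251  0.41310811] 91.70891411372743
scene_0.png
top_1.png
```

View pics/scene_0.png

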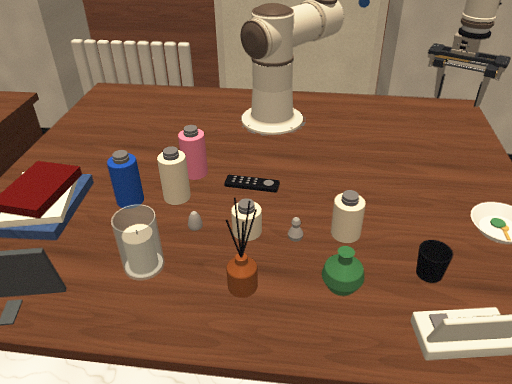

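View pics/top_1.png

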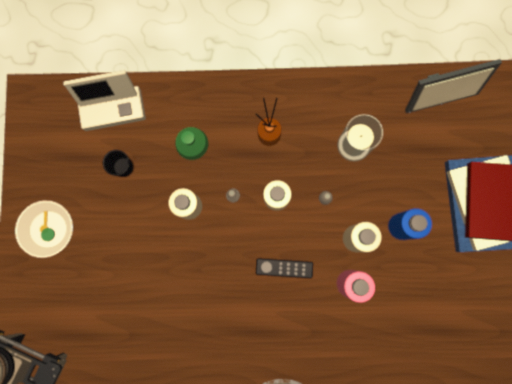

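Scene view: the ivory pillars are tall (174,176), middle (348,215) and short (247,219). Possible mix-ups are the blue lookalike (126,178), the pink lookalike (193,152) and the wax hurricane (138,240). In the top view the ivory capped ones are tall (366,237), middle (183,203) and short (277,194); the lookalikes are blue (417,223) and pink (360,287).

Run:
```python
from h import *
T=load('top'); S=load('scene')
def cap(f,uv,r):
    hsv=cv2.cvtColor(f['color'],cv2.COLOR_BGR2HSV)
    m=((hsv[...,1]<60)&(hsv[...,2]>60)&(hsv[...,2]<190)).astype(np.uint8)
    mm=np.zeros_like(m); cv2.circle(mm,uv,r,1,-1); m&=mm
    n,l,st,c=cv2.connectedComponentsWithStats(m); i=1+np.argmax(st[1:,4]); return c[i],st[i]
for n,u,s,h in(('tall',(366,237),(172,153),149),('mid',(183,203),(349,196),119),('short',(277,194),(246,205),89)):
    c,st=cap(T,u,12); P=onz(T,c,h); print(n,c,st,P.round(1),'scene proj',proj(S,P).round(1),'rim',[onz(T,u,h-19).round(0)])
for n,u,z in(('reeds',(267,98),210),('reeds2',(275,98),210),('diff',(269,130),90)): print(n,onz(T,u,z).round())
a=cv2.resize(T['color'][180:260,160:400],None,fx=3,fy=3); b=cv2.resize(S['color'][140:250,150:390],None,fx=3,fy=3)
cv2.imwrite('pics/crop.png',np.vstack([a,b]))
```

```text
tall [366. 242.] [366 242   1   1   1] [ 458.  -204.7  149. ] scene proj [172.7 146.5] rim [array([ 470., -209.,  130.])]Traceback (most recent call last):
  File "<stdin>", line 9, in <module>
  File "<stdin>", line 7, in cap
    return _wrapfunc(a, 'argmax', axis=axis, out=out, **kwds)
    return bound(*args, **kwds)
ValueError: attempt to get argmax of an empty sequence
```

Run:
```python
from h import *
T=load('top'); S=load('scene')
print(T['color'][237,355:380].tolist())
def cap(f,uv,r):
    v=f['color'].max(2); m=(v<185).astype(np.uint8)
    mm=np.zeros_like(m); cv2.circle(mm,uv,r,1,-1); m&=mm
    n,l,st,c=cv2.connectedComponentsWithStats(m); i=1+np.argmax(st[1:,4]); return c[i],st[i]
for n,u,h in(('tall',(366,237),149),('mid',(183,203),119),('short',(277,194),89)):
    c,st=cap(T,u,11); P=onz(T,c,h); print(n,c,st,P.round(1),'scene proj',proj(S,P).round(1))
for n,u,z in(('reeds',(267,98),210),('reeds2',(275,98),210),('diff',(269,130),90)): print(n,onz(T,u,z).round())
a=cv2.resize(T['color'][180:260,160:400],None,fx=3,fy=3); b=cv2.resize(S['color'][140:250,150:390],None,fx=3,fy=3)
cv2.imwrite('pics/crop.png',np.vstack([a,b]))
```

```text
[[216, 251, 251], [211, 250, 251], [193, 243, 244], [144, 194, 198], [96, 121, 129], [104, 122, 138], [124, 145, 164], [129, 151, 170], [128, 150, 169], [127, 149, 167], [127, 149, 168], [126, 147, 167], [126, 147, 166], [125, 147, 165], [123, 144, 162], [122, 143, 162], [122, 143, 161], [120, 142, 160], [122, 142, 160], [124, 150, 166], [143, 184, 201], [172, 227, 238], [191, 243, 250], [196, 246, 251], [189, 242, 250]]
tall [366.31313131 236.43434343] [359 229  16  16 198] [ 471.  -206.1  149. ] scene proj [170.7 149.1]
mid [181.98324022 201.98324022] [175 195  15  15 179] [565.  234.1 119. ] scene proj [348.8 193.5]
short [277.025   193.53125] [270 187  15  14 160] [584.6  -1.2  89. ] scene proj [245.5 201.8]
reeds [793.  20. 210.]
reeds2 [793.   1. 210.]
diff [749.  15.  90.]
```

View pics/crop.png

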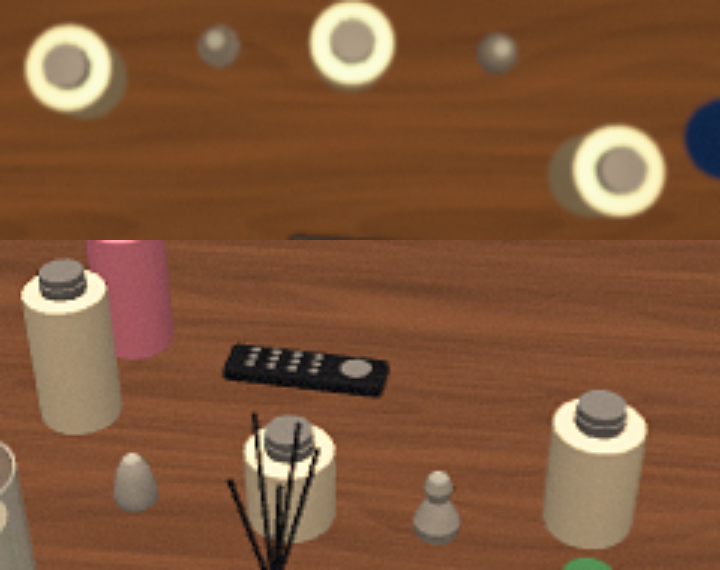

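The crop shows grey caps on all three ivory pillars, with the scene projections agreeing. Cap tops are tall (471,-206), middle (566,235) and short (585,0). I'll shut the gripper, square the tool to the world axes and move above the tall candle at the current height.

Call:
drive_tool(
  moves=[
    [[-20.6,-22.5,0],[0,0,-5]],
    [[-20.6,-22.5,0],[0,0,-5]],
    [[-20.6,-22.5,0],[0,0,-5]],
    [[-20.6,-22.5,0],[0,0,-5]],
    [[-20.6,-22.5,0],[0,0,-5]],
    [[-20.6,-22.5,0],[0,0,-5]],
    [[-20.6,-22.5,0],[0,0,-5]],
    [[-20.6,-22.5,0],[0,0,-5]],
    [[-20.6,-22.5,0],[0,0,-5]],
    [[-20.6,-22.5,0],[0,0,-5]],
    [[-20.6,-22.5,0],[0,0,-5]],
    [[-20.6,-22.5,0],[0,0,-5]],
  ],
  gripper=255,
)

```text
time: 1.1
position: [391.0, 48.9, 214.6]
tcp_rot: [[-1.0, 0.001, 0.0], [0.001, 1.0, 0.0], [-0.0, 0.0, -1.0]]
wrist_force: [0.3, 0.4, 0.5]
width: 13.9
grasp_force: 0.0
```

Call:
drive_tool(
  moves=[
    [[-3.2,-10.2,0],[0,0,0]],
    [[-3.2,-10.2,0],[0,0,0]],
    [[-3.2,-10.2,0],[0,0,0]],
    [[-3.2,-10.2,0],[0,0,0]],
    [[-3.2,-10.2,0],[0,0,0]],
    [[-3.2,-10.2,0],[0,0,0]],
    [[-3.2,-10.2,0],[0,0,0]],
    [[-3.2,-10.2,0],[0,0,0]],
    [[-3.2,-10.2,1.0],[0,0,0]],
    [[-3.2,-10.2,1.6],[0,0,0]],
    [[-3.2,-10.2,1.6],[0,0,0]],
    [[-3.2,-10.2,1.6],[0,0,0]],
  ],
)

```text
time: 2.1
position: [470.3, -202.7, 174.0]
tcp_rot: [[-1.0, -0.0, -0.002], [-0.0, 1.0, 0.002], [0.002, 0.002, -1.0]]
wrist_force: [0.6, -0.2, 0.3]
width: 0.0
grasp_force: 0.0
```

Run:
```python
from h import *
s=arm.get_state(); print(s['time'],s['position'],s['wrist_force'],s['width'])
f=grab('scene'); print(proj(f,s['position']))
a=cv2.resize(f['color'][70:220,100:300],None,fx=4,fy=4); cv2.imwrite('pics/c1.png',a)
```

```text
2.1 [ 470.26705327 -202.70822087  173.95626641] [ 0.59041025 -0.22170527  0.32783159] 0.01901480497091076
[170.83430793 140.40280362]
```

View pics/c1.png

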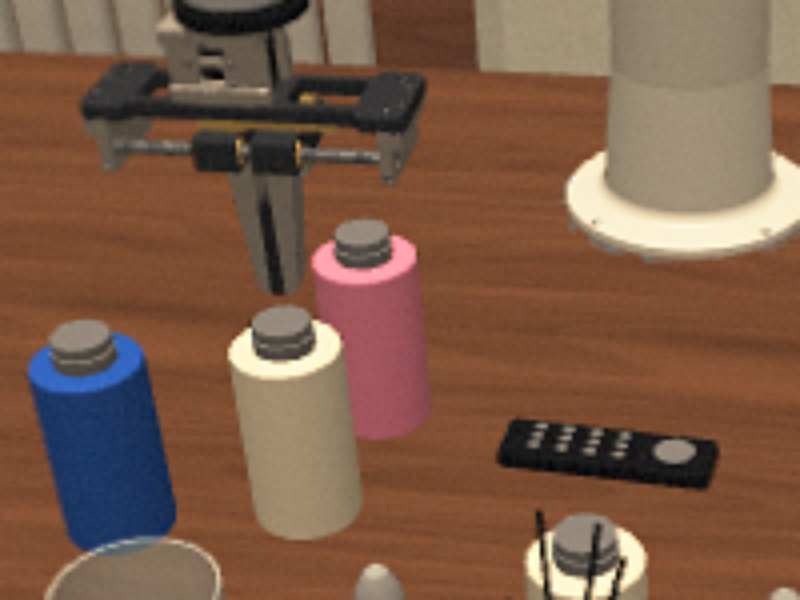

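The fingertips are at crop (280,290), directly above the tall cap at (283,318). Pressing slowly now.

Call:
drive_tool(
  moves=[
    [[0,-0.1,0.4],[0,0,0]],
    [[0,-0.1,0.7],[0,0,0]],
    [[0,-0.1,0.85],[0,0,0]],
    [[0,-0.1,0.95],[0,0,0]],
    [[0,-0.1,1.05],[0,0,0]],
    [[0,-0.1,1.15],[0,0,0]],
    [[0,-0.1,1.23],[0,0,0]],
    [[0,-0.1,1.3],[0,0,0]],
    [[0,-0.1,1.35],[0,0,0]],
    [[0,-0.1,1.4],[0,0,0]],
    [[0,-0.1,1.4],[0,0,0]],
    [[0,-0.1,1.4],[0,0,0]],
  ],
)

```text
time: 3.15
position: [471.1, -206.7, 139.7]
tcp_rot: [[-1.0, 0.0, 0.0], [0.0, 1.0, -0.0], [-0.0, -0.0, -1.0]]
wrist_force: [-1.6, 0.7, 2.5]
width: 0.7
grasp_force: 1.2
```

Call:
drive_tool(
  moves=[
    [[0,0,0.04],[0,0,0]],
    [[0,0,0.08],[0,0,0]],
    [[0,0,0.1],[0,0,0]],
    [[0,0,0.1],[0,0,0]],
    [[0,0,0.1],[0,0,0]],
  ],
)

```text
time: 3.57
position: [471.2, -206.8, 137.6]
tcp_rot: [[-1.0, 0.0, 0.0], [0.0, 1.0, -0.0], [-0.0, -0.0, -1.0]]
wrist_force: [-1.8, 0.7, 5.9]
width: 0.6
grasp_force: 2.8
```

Bottomed out: the force is 5.9 N and rising at the pad's stiffness. Retracting and crossing to the middle candle.

Call:
drive_tool(
  moves=[
    [[0,0,-0.5],[0,0,0]],
    [[0,0,-1.5],[0,0,0]],
    [[0,0,-2.6],[0,0,0]],
    [[-3.8,17.7,-2.6],[0,0,0]],
    [[-3.8,17.7,-2.6],[0,0,0]],
    [[-3.8,17.7,-2.6],[0,0,0]],
    [[-3.8,17.7,-2.6],[0,0,0]],
    [[-3.8,17.7,-2.6],[0,0,0]],
    [[-3.8,17.7,-2.6],[0,0,0]],
    [[-3.8,17.7,-2.6],[0,0,0]],
    [[-3.8,17.7,-2.6],[0,0,0]],
    [[-3.8,17.7,-2.6],[0,0,0]],
  ],
)

```text
time: 4.57
position: [550.1, 162.1, 201.7]
tcp_rot: [[-1.0, 0.0, 0.001], [0.0, 1.0, -0.0], [-0.001, -0.0, -1.0]]
wrist_force: [0.8, 0.1, 0.6]
width: 0.4
grasp_force: 0.0
```

Call:
drive_tool(
  moves=[
    [[-0.6,2.8,0],[0,0,0]],
    [[-0.6,2.8,0],[0,0,0]],
    [[-0.6,2.8,0],[0,0,0]],
    [[-0.6,2.8,1.0],[0,0,0]],
    [[-0.6,2.8,2.0],[0,0,0]],
    [[-0.6,2.8,2.3],[0,0,0]],
    [[-0.6,2.8,2.3],[0,0,0]],
    [[-0.6,2.8,2.3],[0,0,0]],
  ],
)

```text
time: 5.23
position: [565.0, 229.4, 144.8]
tcp_rot: [[-1.0, 0.001, -0.0], [0.001, 1.0, -0.0], [0.0, -0.0, -1.0]]
wrist_force: [-0.3, 0.4, 0.5]
width: 0.3
grasp_force: 0.0
```

Run:
```python
from h import *
s=arm.get_state(); print(s['time'],s['position'],s['wrist_force'])
f=grab('scene')
a=cv2.resize(f['color'][100:250,130:390],None,fx=3,fy=3); cv2.imwrite('pics/c2.png',a)
```

```text
5.2333 [565.04586079 229.39883988 144.81235712] [-0.29408813  0.39195938  0.46069241]
```

View pics/c2.png

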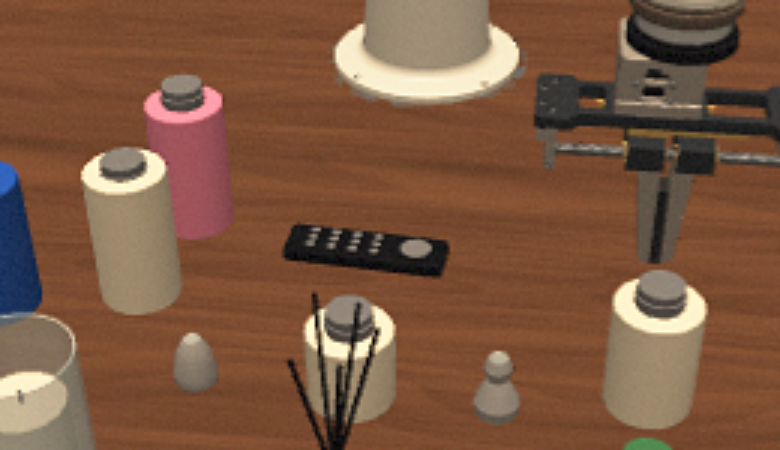

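The tall cap, crop (124,160), is visibly down. The tips at (655,262) sit about 5 mm short in y of the middle cap at (661,282), so I'll shift y by 5 mm and press.

Call:
drive_tool(
  moves=[
    [[0,0.2,0.4],[0,0,0]],
    [[0,0.2,0.7],[0,0,0]],
    [[0,0.2,0.9],[0,0,0]],
    [[0,0.2,1.0],[0,0,0]],
    [[0,0.2,1.1],[0,0,0]],
    [[0,0.2,1.2],[0,0,0]],
    [[0,0.2,1.28],[0,0,0]],
    [[0,0.2,1.34],[0,0,0]],
    [[0,0.2,1.4],[0,0,0]],
    [[0,0.2,1.44],[0,0,0]],
    [[0,0.2,1.44],[0,0,0]],
    [[0,0.2,1.44],[0,0,0]],
  ],
)

```text
time: 6.28
position: [565.1, 235.0, 109.0]
tcp_rot: [[-1.0, 0.0, 0.0], [0.0, 1.0, 0.0], [-0.0, 0.0, -1.0]]
wrist_force: [-1.8, -0.2, 3.4]
width: 0.1
grasp_force: 1.8
```

Call:
drive_tool(
  moves=[
    [[0,0,0.04],[0,0,0]],
    [[0,0,0.08],[0,0,0]],
    [[0,0,0.08],[0,0,0]],
    [[0,0,0.08],[0,0,0]],
  ],
)

```text
time: 6.62
position: [565.2, 235.0, 107.2]
tcp_rot: [[-1.0, 0.0, 0.001], [0.0, 1.0, 0.0], [-0.001, 0.0, -1.0]]
wrist_force: [-2.7, -0.9, 6.4]
width: 0.7
grasp_force: 3.1
```

The middle cap is down at about 6 N. On to the short one.

Call:
drive_tool(
  moves=[
    [[0,0,-0.5],[0,0,0]],
    [[0,0,-1.5],[0,0,0]],
    [[0,0,-3.0],[0,0,0]],
    [[-0.4,-4.5,-3.0],[0,0,0]],
    [[-0.8,-9.4,-3.0],[0,0,0]],
    [[-0.8,-9.4,-3.0],[0,0,0]],
    [[-0.8,-9.4,-3.0],[0,0,0]],
    [[-0.8,-9.4,-3.0],[0,0,0]],
    [[-0.8,-9.4,-3.0],[0,0,0]],
    [[-0.8,-9.4,-3.0],[0,0,0]],
    [[-0.8,-9.4,-1.8],[0,0,0]],
    [[-0.8,-9.4,-0.3],[0,0,0]],
  ],
)

```text
time: 7.62
position: [588.4, -0.9, 117.6]
tcp_rot: [[-1.0, 0.002, 0.01], [0.002, 1.0, -0.002], [-0.01, -0.002, -1.0]]
wrist_force: [0.3, 0.2, -0.8]
width: 0.4
grasp_force: 0.0
```

Run:
```python
from h import *
s=arm.get_state(); print(s['time'],s['position'],s['wrist_force'])
f=grab('scene')
a=cv2.resize(f['color'][100:250,130:390],None,fx=3,fy=3); cv2.imwrite('pics/c3.png',a)
```

```text
7.6167 [588.42070413  -0.93855724 117.56326328] [ 0.25009871  0.23279144 -0.82552595]
```

View pics/c3.png

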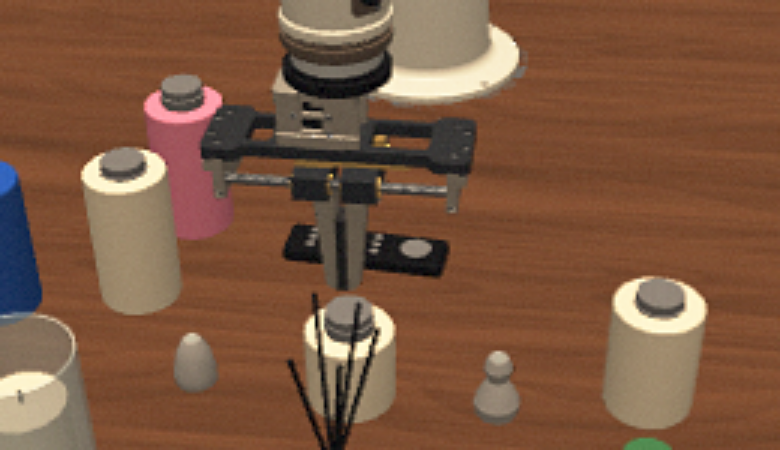

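The middle cap is down at (660,295). The tips at (345,288) are over the short cap at (349,310). Pressing.

Call:
drive_tool(
  moves=[
    [[0,0.1,0.1],[0,0,0]],
    [[0,0.1,0.4],[0,0,0]],
    [[0,0.1,0.7],[0,0,0]],
    [[0,0.1,0.9],[0,0,0]],
    [[0,0.1,1.0],[0,0,0]],
    [[0,0.1,1.1],[0,0,0]],
    [[0,0.1,1.2],[0,0,0]],
    [[0,0.1,1.28],[0,0,0]],
    [[0,0.1,1.34],[0,0,0]],
    [[0,0.1,1.38],[0,0,0]],
    [[0,0.1,1.38],[0,0,0]],
    [[0,0.1,1.38],[0,0,0]],
  ],
)

```text
time: 8.67
position: [585.3, 2.5, 79.9]
tcp_rot: [[-1.0, 0.0, 0.001], [0.0, 1.0, 0.0], [-0.001, 0.0, -1.0]]
wrist_force: [2.1, 1.3, 2.3]
width: 0.5
grasp_force: 1.1
```

Call:
drive_tool(
  moves=[
    [[0,0,0.04],[0,0,0]],
    [[0,0,0.08],[0,0,0]],
    [[0,0,0.11],[0,0,0]],
    [[0,0,0.11],[0,0,0]],
    [[0,0,0.11],[0,0,0]],
  ],
)

```text
time: 9.08
position: [585.3, 2.4, 77.5]
tcp_rot: [[-1.0, 0.001, 0.001], [0.001, 1.0, -0.0], [-0.001, -0.0, -1.0]]
wrist_force: [-0.5, 1.1, 5.6]
width: 0.2
grasp_force: 2.9
```

The short cap is down too. I'll retract and check.

Call:
drive_tool(
  moves=[
    [[0,0,-0.5],[0,0,0]],
    [[0,0,-1.5],[0,0,0]],
    [[0,0,-3.0],[0,0,0]],
    [[0,0,-4.5],[0,0,0]],
    [[0,0,-5.0],[0,0,0]],
    [[3,0,-5.0],[0,0,0]],
    [[5,0,-5.0],[0,0,0]],
    [[5,0,-5.0],[0,0,0]],
    [[5,0,-5.0],[0,0,0]],
    [[5,0,-5.0],[0,0,0]],
    [[5,0,-5.0],[0,0,0]],
  ],
)

```text
time: 10.0
position: [460.1, 2.2, 202.2]
tcp_rot: [[-1.0, 0.001, 0.001], [0.001, 1.0, -0.001], [-0.001, -0.001, -1.0]]
wrist_force: [0.1, 0.9, 1.0]
width: 0.2
grasp_force: 0.0
```

Run:
```python
from h import *
s=arm.get_state(); print(s['time'],s['position'],s['wrist_force'])
f=grab('scene')
cv2.imwrite('pics/c4.png',cv2.resize(f['color'][100:300,110:370],None,fx=3,fy=3))
```

```text
10.0 [460.12171352   2.17552211 202.1914787 ] [0.11991497 0.85887898 0.96753492]
```

View pics/c4.png

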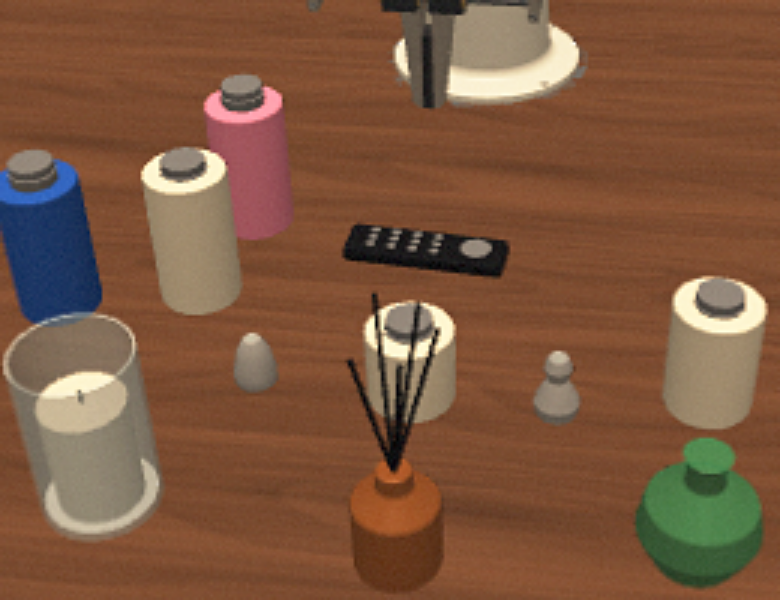

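All three caps are down at (183,163), (720,297) and (409,322). Everything else is in place and the arm is clear.

```bash
python3 -c "
from rig import arm
print(arm.job_done())"
```

```text
the job is handed in; nothing more can be done
None
```

I pressed all three candle caps down in order (tall, middle, short) at about 6 N each; the last picture shows nothing else moved, and the job is handed in, though no verdict came back.

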